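Put the filter away in the microscope's base drawer

ROBOT

A 6-joint arm with a two-finger parallel gripper is mounted at the origin on the work surface. World frame = base frame: x ahead of the robot, y to its left, z up, the work surface at z = 0. Lengths are in mm, angles in rad, forces in N, time in s.
With the tool pointing down it reaches from about 350 to 775 mm from the base axis. Payload 7.3 kg.
Tool frame: the origin (TCP) lies at the centre of the arm's flange, where the gripper is bolted on; the fingertips stand 178 mm ahead of it and the grasp point (between the pads) lies 159 mm ahead of it; z points along the fingers, y is the line along which they close (so a half turn about z gives the same grasp; the last joint's range is limited). The gripper opens to 92 mm and grips with 3 to 60 N. Pads are 19 mm wide; open, the fingers measure 130 mm over their backs; the gripper's body (75 mm by 190 mm) begins 47 mm behind the grasp point.
Start: joints at [-1.409, 0.342, 1.524, -0, 1.275, -0.146], TCP at [159.075, -500.323, 404.741] pointing down, gripper open.
Joint ranges: [-2.53, 2.53], [-0.77, 2.02], [0.04, 2.7], [-1, 4.14], [0.28, 2.66], [-3.11, 3.11]. Speed limits (rad/s): [2.57, 2.57, 3.14, 3.14, 3.14, 3.14].

INTERFACE

Orientations are given as [roll, pitch, yaw] about the fixed x, y, z axes, in that order (R = Rz(yaw) Ry(pitch) Rx(roll)).
In Python, from plant import * gives the robot as it stands. The module is installed in compiled form; this text tells all that it offers.
- The arm moves only by the shell command python3 -m inch 'ROWS'. ROWS is JSON, a list of rows, each a list of 5 numbers: the shift along the tool's x, y, z in m, then the turn about the tool's z in rad, then the opening, from 0 (shut) to 1 (fully open). In form: [[tx, ty, tz, spin, claw], ...]. A call has 1 to 8 rows; each row is the pose to reach, as a shift and turn from the pose commanded when the call began, along the tool's axes at that moment; what a row does not reach only later rows make up. A row lasts 1/12 s, in which the tool goes at most 41.7 mm and 7.16 degrees, less where a joint would pass 70% of its speed; a pose out of reach is approached as far as the arm can. A call with a gripper value outside its range is refused whole. The fingers move at their own pace and stop on an object; the grip force is fixed at half the most. Time passes only in rows, so rows that repeat a pose let the fingers close. It gives the time, the measured TCP pose, the force, the opening and the grip force at its end, in the units of the state.
- get_obs(): the state, without advancing time (a new reading comes with each control period).
- capture(name): name is "side" or "top"; returns a dict with "color" (420x560x3 uint8, red, green, blue), "intrinsics" (3x3 intrinsics, pixels), "pose" (4x4, takes a point from camera to world coordinates). Camera axes: x right, y down, z forward; pixel columns grow to the right and rows downward; lengths in mm; the calibration is good to about 2 mm. A picture is of the moment at which its call begins. There is no depth.
- close_job(): hands the job in; it is judged then, once.
Trained networks look in a picture, given as the dict that the camera call returned (one of the last four; its "shot" number tells which), for a name from the list of things; names that differ only in an ending like _2 or _b are one class to them, and where a whole thing is asked for, a point or a joint stands for the part that bears it (a point fixed in the world has none). Each returns a list of dicts, best first, with "conf" (0 to 1); they miss things now and then, are a little off and sometimes report something else, mostly with a low value. They report only what shows in the picture. A call takes as long as a camera call. They do not tell look-alikes from the thing itself.
- look_for(picture, target): "rect" ([centre column, centre row, width, height] in pixels, round what is visible of it).
- trace(picture, target): "pixels" (420x560 bool, what is visible of it) and "rect" ([centre column, centre row, width, height] in pixels, round what is visible of it).
- tip_of(picture, target): "centre" ([column, row] in pixels: a listed point, or the origin of a listed thing).
The state is a dict: "time": time; "joint_positions": joint angles; "dq": joint speeds; "tau": joint torques, N m; "tool_pos": TCP position; "tcp_rot": TCP orientation; "contact_force": force on the tool from outside, world axes, zero at the start; "moment": the same for the moment, N m; "grip_width": finger opening in mm; "finger_force": force on a finger pad.
Only numpy, scipy, OpenCV 4.12 (cv2) and the standard library are available. Lean on these libraries where they do the work, as an engineer would, in place of code of your own. Each camera call takes 0.05 s, during which the arm holds its last target. There are 200 camera calls.

TASK

Lay the loose round filter flat in the front compartment of the microscope's open base drawer, let go of it, then push the drawer fully home until it clicks in at its detent. Do not bump the stage that overhangs the drawer, and leave the other things on the bench where they stand.

Things in the scene. Friction and masses are not known exactly. Their poses are not given: they have to be found in the camera images.
- scope: Off-white microscope stand, fixed (place, yaw vary). Origin at bench level under the middle of the base's front (drawer) face; x points into the base, away from the robot, z up. Sizes here in mm. Base 240 deep, 220 wide, 88 high. Column 90 wide at x 120 to 195, to 425 high, bears an arm reaching forward to x = 15 at z 380 to 430, a black turret under it (z 358 up).
- stage: Black level stage plate over the drawer, fixed to the stand: 150 by 200, 15 thick, underside 175 mm above the bench. It overhangs the base's front face by 30 mm, so near the end of the drawer's travel an upright gripper would hit it: tilt the tool 30 to 45 degrees, fingers leading towards the base. Origin 175 mm above that of scope.
- stage_lip (a point): Middle of the lower front edge of the stage plate, 175 above the bench, axes as scope.
- drawer (a joint): How far the filter drawer is out, m: 0 = home, range 0 to 0.160; starts 0.125 to 0.150 out. Slides level along the stand's x axis (positive = towards the robot). Friction about 1 N; from 12 to 6 mm out a spring detent resists with about 3 N more, then draws the drawer to within 1 mm of 0 and holds it. Let go before that, it stays or springs back out.
- drawer_front (a point): Centre of the outer face of the drawer's flat front panel (no handle), 41 mm above the bench, axes as scope; moves with the drawer. Panel 160 wide, 56 high (13 to 69 above the bench), 10 thick; at home its outer face is 10 in front of the base's face. Push here.
- drawer_pocket (a point): Centre of the floor of the drawer's front compartment, 23 mm above the bench, 52.5 behind drawer_front, axes as scope. Open aluminium tray, inside 85 (x) by 138 (y); side walls and rear divider (4 thick) rise 20 above the floor, the front panel 46. The roof of the base's slot is 45 above that floor.
- filter: The filter to put away: a flat black round mount, 50 in diameter, 18 thick, clear glass in its upper face, about 70 g, loose, lying on the bench left or right of the drawer. Origin at the centre of its underside, z up.
- filter_center (a point): Centre of the filter's mount, 9 above its underside.
- objective: Bystander: brass objective lens standing upright, 34 diameter, 50 high, on the other side of the drawer from the filter. Origin centre of underside.
- eyepiece: Bystander: black eyepiece standing upright, 38 diameter, 58 high. Origin centre of underside.
- cleaner: Bystander: clear bottle, 52 diameter, 130 high. Origin centre of underside.
Not all that is in view belongs to the job. What is shaped like the filter but blue or turquoise is not meant.

How it is judged:
By the outcome, as a careful person would: the job done as asked, in the order asked, and still so for the second after the job is handed in, with the robot touching nothing.
It also fails if it takes over 69 s, if anything falls off the work surface, if the arm or the gripper's body presses on something with over 40 N, if the wrist force passes 120 N, or if a joint passes its speed limit or range.

## Working session

There is one attempt and no reset: what is moved stays moved. The work goes in short steps, Python scripts to look and compute and a shell command to move; the robot and the scene stay as the last step left them, time stands still between calls to the robot, and variables do not carry over. Pictures are saved under pics/ and viewed, at most 10 in all, crops included, and the job is handed in when it is done.

```bash
mkdir -p pics; cat > h.py <<'E'
from plant import *
import numpy as np, cv2
from scipy.spatial.transform import Rotation as R
def ray(p,uv):
    K=np.array(p["intrinsics"]);T=np.array(p["pose"])
    d=T[:3,:3]@np.linalg.solve(K,[uv[0],uv[1],1.]);return T[:3,3],d
def onz(p,uv,z):
    o,d=ray(p,uv);return o+d*(z-o[2])/d[2]
def tri(pa,ua,pb,ub):
    A=[];b=[]
    for p,u in((pa,ua),(pb,ub)):
        o,d=ray(p,u);d/=np.linalg.norm(d);M=np.eye(3)-np.outer(d,d);A.append(M);b.append(M@o)
    return np.linalg.lstsq(np.vstack(A),np.hstack(b),rcond=None)[0]
def proj(p,X):
    K=np.array(p["intrinsics"]);T=np.linalg.inv(np.array(p["pose"]));c=K@(T[:3,:3]@X+T[:3,3]);return c[:2]/c[2]
E
cat > a.py <<'E'
from h import *
np.set_printoptions(precision=1,suppress=True)
s=capture("side");t=capture("top")
cv2.imwrite("pics/s0.png",s["color"][...,::-1]);cv2.imwrite("pics/t0.png",t["color"][...,::-1])
Z={"scope":0,"stage_lip":175,"drawer_front":41,"drawer_pocket":23,"filter":0,"filter_center":9,"objective":0,"eyepiece":0,"cleaner":0}
for n,z in Z.items():
    for nm,p in(("side",s),("top",t)):
        for r in tip_of(p,n)[:2]: print(n,nm,round(r["conf"],2),np.array(r["centre"]),onz(p,r["centre"],z))
for nm,p in(("side",s),("top",t)): print(nm,np.array(p["pose"])[:3,3],np.array(p["pose"])[:3,2])
print(get_obs()["time"],get_obs()["tcp_rot"])
E
python3 a.py
```

```text
scope side 0.97 [247.1 244.2] [681.2  -6.5   0. ]
scope side 0.64 [337.7 361.9] [410.7 349.4  -0. ]
scope top 0.62 [282.4 182.7] [685.8 -18.5   0. ]
scope top 0.4 [281.8 180.4] [691.8 -17.2   0. ]
stage_lip side 0.97 [258.5 184.4] [650.7 -17.6 175. ]
stage_lip top 0.76 [283.8 177.8] [660.1 -21.6 175. ]
drawer_front side 0.88 [302.5 230.7] [539.9 -37.8  41. ]
drawer_front top 0.56 [290.9 238.8] [538.2 -35.   41. ]
drawer_pocket side 0.75 [279.3 238.2] [597.2 -17.7  23. ]
drawer_pocket side 0.34 [256.1 184.5] [ 724.6 -297.4   23. ]
drawer_pocket top 0.82 [285.8 214.4] [600.8 -24.6  23. ]
filter side 0.72 [292.5 198. ] [ 605.7 -276.4    0. ]
filter side 0.71 [325.1 201.4] [ 505.4 -275.8    0. ]
filter top 0.84 [383.7 211.8] [ 603.3 -271.2    0. ]
filter top 0.8 [399.1 288.2] [ 412.3 -298.     0. ]
filter_center side 0.69 [296.6 196. ] [ 593.  -275.4    9. ]
filter_center side 0.68 [322.8 199.4] [ 512.3 -270.7    9. ]
filter_center top 0.72 [403.3 288.9] [ 410.4 -306.1    9. ]
filter_center top 0.56 [384.  208.2] [ 611.1 -270.6    9. ]
objective side 0.89 [336.7 364.5] [412.  356.3   0. ]
objective side 0.62 [245.8 185.2] [ 766.1 -328.5    0. ]
objective top 0.71 [136.7 294.8] [414.1 350.2   0. ]
objective top 0.6 [290.5 237.4] [545.5 -34.7   0. ]
eyepiece side 0.9 [217.9 358.5] [641.4 386.9  -0. ]
eyepiece top 0.76 [123.3 205.3] [639.7 387.1   0. ]
cleaner side 0.84 [297.1 180. ] [ 611.  -398.4    0. ]
cleaner top 0.9 [443.9 204.5] [ 617.4 -423.4    0. ]
side [ 399.1 1045.8  748.2] [ 0.2 -0.8 -0.5]
top [ 426.6  -16.6 1241.4] [ 0.1  0.  -1. ]
1.0 [ 3.1 -0.   0.3]
```

View pics/t0.png

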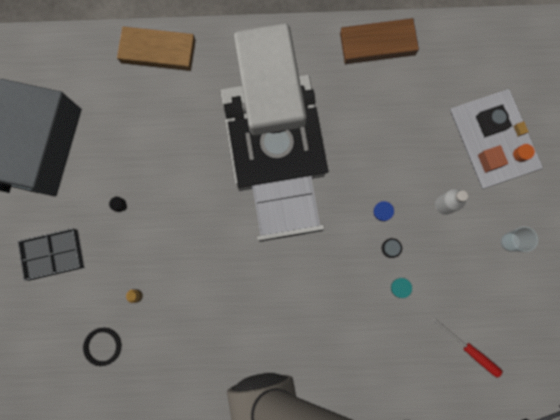

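View pics/s0.png

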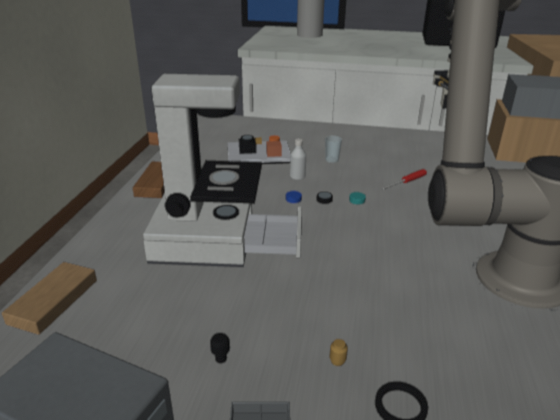

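The top view shows the black filter at about (392,247), between the blue one (384,211) and the turquoise one (401,288). The drawer front edge runs (258,238)–(323,228) and the stage front edge (239,188)–(327,176). In the side view the filter is at (324,197).

```bash
cat > b.py <<'E'
from h import *
np.set_printoptions(precision=1,suppress=True)
s=capture("side");t=capture("top")
def near(p,uv):
    best=[r for r in trace(p,"filter") if np.hypot(r["rect"][0]-uv[0],r["rect"][1]-uv[1])<8]
    return best
for nm,p,uv in(("side",s,(324,197)),("top",t,(392,247))):
    for r in near(p,uv):
        m=np.argwhere(r["pixels"])[:,::-1]; c=m.mean(0); print(nm,r["conf"],r["rect"],c,onz(p,c,10))
    for r in tip_of(p,"filter"): print(nm,"tip",round(r["conf"],2),np.array(r["centre"]),onz(p,r["centre"],0))
for nm,z in(("stage",190),("drawer",69)):
    for r in trace(t,nm)[:1]:
        m=r["pixels"].astype(np.uint8);c=max(cv2.findContours(m,0,2)[0],key=cv2.contourArea)
        b=cv2.boxPoints(cv2.minAreaRect(c)); print(nm,r["conf"]); 
        for q in b: print(q,onz(t,q,z))
b=t["color"][160:260,220:420,::-1]; cv2.imwrite("pics/t1.png",cv2.resize(b,None,fx=4,fy=4,interpolation=cv2.INTER_CUBIC))
E
python3 b.py
```

```text
side 0.47 [325.6, 198.4, 15.4, 10.0] [324.1 196.6] [ 510.3 -286.9   10. ]
side tip 0.68 [323.6 201.8] [ 509.6 -272.5    0. ]
side tip 0.6 [294.2 195.9] [ 602.7 -290.6    0. ]
top 0.83 [390.4, 247.9, 23.0, 23.5] [391.1 247.7] [ 511.8 -282.3   10. ]
top tip 0.84 [391.4 250.9] [ 504.5 -284.6    0. ]
top tip 0.78 [384.6 211. ] [ 605.3 -273.6    0. ]
top tip 0.7 [397.1 287.7] [ 413.6 -293.2    0. ]
stage 0.6
[226.  120.3] [789.7 101.7 190. ]
[317.1 105.5] [817.1 -99.8 190. ]
[328.1 172.8] [ 664.8 -117.5  190. ]
[236.9 187.7] [638.2  80.1 190. ]
drawer 0.61
[248.7 185. ] [668.2  62.8  69. ]
[314.9 174.4] [689.3 -97.2  69. ]
[324.  231.4] [ 551.  -113.5   69. ]
[257.8 242. ] [530.4  43.9  69. ]
```

View pics/t1.png

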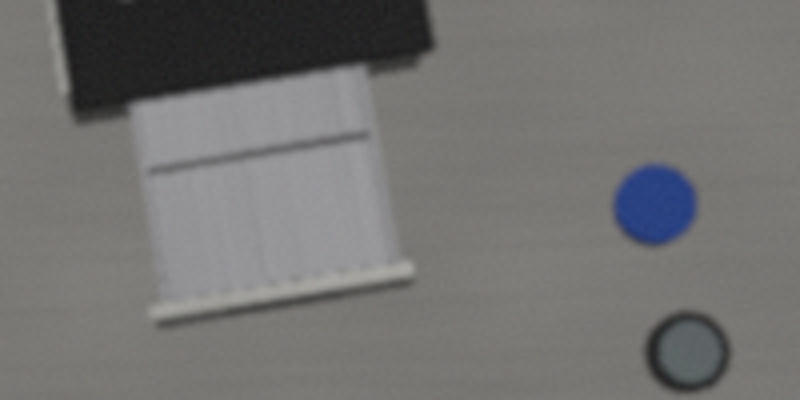

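The enlarged view shows the filter centred at crop (688,351), which is image pixel (392,248). The front panel bar runs from crop (150,312) to (413,268), and the divider from (150,171) to (368,133).

```bash
cat > c.py <<'E'
from h import *
np.set_printoptions(precision=2,suppress=True)
t=capture("top")
P=lambda u,v,z:onz(t,[220+u/4-.4,160+v/4-.4],z)
a,b=P(150,312,69),P(413,268,69);print("panel",a,b,np.linalg.norm(a-b),(a+b)/2,np.degrees(np.arctan2(-(a-b)[0],(a-b)[1])))
a,b=P(150,171,43),P(368,133,43);print("divider",a,b,(a+b)/2,np.degrees(np.arctan2(-(a-b)[0],(a-b)[1])))
a,b=P(76,112,182),P(432,50,182);print("stage",a,b,np.linalg.norm(a-b),(a+b)/2,np.degrees(np.arctan2(-(a-b)[0],(a-b)[1])))
print("filter",P(688,351,18))
o=get_obs();print(o["time"],np.array(o["tool_pos"]),np.array(o["tcp_rot"]),np.array(o["joint_positions"]))
E
cat > go.py <<'E'
import sys
from h import *
# target x y z yaw(deg) of TCP -> tool-frame shift (m) and spin
x,y,z,yaw=map(float,sys.argv[1:5]);o=get_obs()
r=R.from_euler("xyz",o["tcp_rot"]);d=r.inv().apply(np.array([x,y,z])-o["tool_pos"])/1000
s=-(np.radians(yaw)-o["tcp_rot"][2]);s=(s+np.pi/2)%np.pi-np.pi/2
print("t",o["time"],"pos",np.round(o["tool_pos"],1),"rpy",np.round(o["tcp_rot"],3),"shift",np.round(d,4),"spin",round(s,4),"F",np.round(o["contact_force"],1),"w",o["grip_width"])
E
python3 c.py; python3 go.py 511 -284 260 7.8
```

```text
panel [540.74  45.33  69.  ] [ 562.36 -111.18   69.  ] 157.9950408731678 [551.55 -32.92  69.  ] 7.866354981737748
divider [629.74  44.8   43.  ] [649.29 -89.15  43.  ] [639.51 -22.17  43.  ] 8.303572022043703
stage [639.85  77.16 182.  ] [ 668.27 -117.22  182.  ] 196.4386068719 [654.06 -20.03 182.  ] 8.318028139893256
filter [ 512.06 -281.75   18.  ]
1.45 [ 159.06 -500.32  404.74] [3.14 0.   0.31] [-1.41  0.34  1.52 -0.    1.28 -0.15]
t 1.45 pos [ 159.1 -500.3  404.7] rpy [3.142 0.    0.308] shift [ 0.4009 -0.0996  0.1447] spin 0.1716 F [-0.7  0.1  0.2] w 91.67266333095884
```

```bash
python3 -m inch '[[0.035,-0.01,0.014,0,1],[0.07,-0.02,0.028,0,1],[0.1,-0.025,0.04,0,1],[0.14,-0.035,0.05,0,1],[0.17,-0.042,0.06,0,1],[0.2,-0.05,0.07,0,1],[0.2,-0.05,0.07,0,1]]' >/dev/null; python3 -m inch '[[0.035,-0.01,0.014,0.05,1],[0.07,-0.02,0.028,0.1,1],[0.1,-0.025,0.04,0.168,1],[0.14,-0.035,0.05,0.168,1],[0.17,-0.042,0.06,0.168,1],[0.2009,-0.0496,0.0747,0.168,1],[0.2009,-0.0496,0.0747,0.168,1]]'; python3 go.py 511 -283 182 8
```

```text
time: 2.62
tool_pos: [513.9, -281.0, 257.5]
tcp_rot: [-3.139, 0.001, 0.144]
contact_force: [-0.2, 0.2, -0.0]
grip_width: 92.1
finger_force: 0.0
t 2.6167 pos [ 513.9 -281.   257.5] rpy [-3.139e+00  1.000e-03  1.440e-01] shift [-0.0031  0.0017  0.0755] spin 0.0039 F [-0.2  0.2 -0. ] w 92.11087937151292
```

```bash
python3 -m inch '[[-0.003,0.0015,0.02,0.004,1],[-0.003,0.0015,0.04,0.004,1],[-0.003,0.0015,0.06,0.004,1],[-0.003,0.0015,0.07,0.004,1],[-0.003,0.0015,0.0755,0.004,1],[-0.003,0.0015,0.0755,0.004,1]]'|grep -E "pos|force";  python3 -m inch '[[0,0,0,0,0.2],[0,0,0,0,0.2],[0,0,0,0,0.2],[0,0,0,0,0.2],[0,0,0,0,0.2],[0,0,0,0,0.2],[0,0,0,0,0.2],[0,0,0,0,0.2]]'; python3 - <<'E'
from h import *
s=capture("side");u=proj(s,np.array([511,-283,30.])).astype(int);c=s["color"][max(u[1]-75,0):u[1]+75,u[0]-100:u[0]+100,::-1]
cv2.imwrite("pics/s2.png",cv2.resize(c,None,fx=4,fy=4,interpolation=cv2.INTER_CUBIC))
E
```

```text
tool_pos: [507.8, -286.2, 183.8]
contact_force: [-0.7, 0.7, 0.2]
finger_force: 0.0
time: 3.78
tool_pos: [508.2, -285.8, 184.7]
tcp_rot: [3.141, -0.0, 0.136]
contact_force: [0.2, 0.7, 1.8]
grip_width: 48.8
finger_force: 30.0
```

View pics/s2.png

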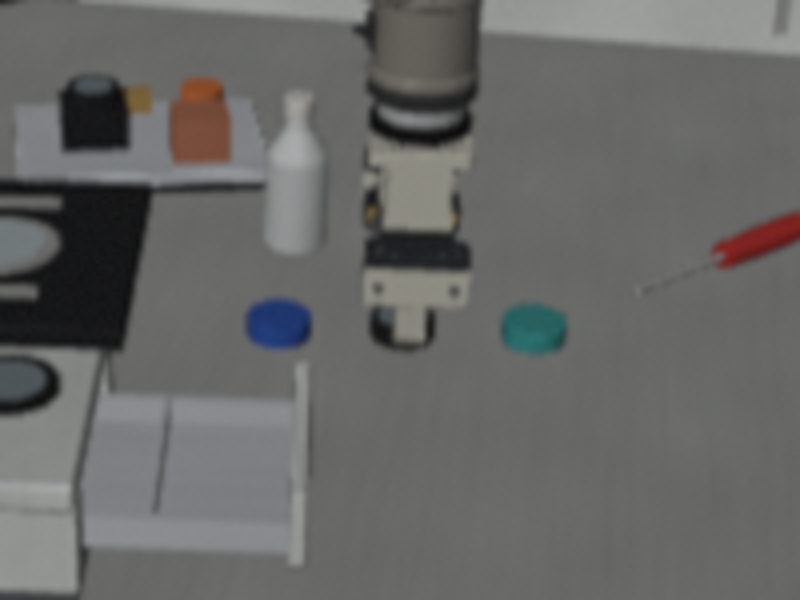

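The filter is held, gripped about 4 mm behind its centre. Both decoys are undisturbed. Next I lift it and carry it over the pocket.

```bash
python3 -m inch '[[0,0,-0.03,0,0.2],[0,0,-0.06,0,0.2],[0,0,-0.09,0,0.2],[0,0,-0.12,0,0.2],[0,0,-0.12,0,0.2],[0,0,-0.12,0,0.2]]'|grep -E "pos|width|force"; python3 go.py 586 -28 304 8
```

```text
tool_pos: [508.4, -286.0, 306.3]
contact_force: [0.1, 0.6, -1.5]
grip_width: 49.1
finger_force: 30.0
t 4.3333 pos [ 508.4 -286.   306.3] rpy [ 3.139e+00 -3.000e-03  1.360e-01] shift [ 0.1118 -0.2452  0.0019] spin -0.0038 F [ 0.1  0.6 -1.5] w 49.05776160665174
```

```bash
python3 -m inch '[[0.01,-0.03,0,0,0.2],[0.025,-0.06,0,0,0.2],[0.04,-0.09,0,0,0.2],[0.055,-0.12,0,0,0.2],[0.07,-0.155,0,0,0.2],[0.085,-0.19,0,0,0.2],[0.1,-0.22,0,0,0.2],[0.112,-0.245,0.002,0,0.2]]' >/dev/null;python3 -m inch '[[0,0,0,0,0.2],[0,0,0,0,0.2],[0,0,0,0,0.2]]'|grep -E "pos|width|force"; cat > v.py <<'E'
import sys
from h import *
for n in("side","top"):
    s=capture(n);u=proj(s,np.array([600,-28,60.])).astype(int);c=s["color"][max(u[1]-75,0):u[1]+75,u[0]-100:u[0]+100,::-1]
    if n in sys.argv[2:]: cv2.imwrite(f"pics/{sys.argv[1]}{n}.png",cv2.resize(c,None,fx=4,fy=4,interpolation=cv2.INTER_CUBIC))
E
python3 v.py p side; python3 go.py 586 -28 205 8
```

```text
tool_pos: [585.6, -28.2, 301.2]
contact_force: [0.3, 0.1, -0.0]
grip_width: 49.2
finger_force: 30.0
t 5.35 pos [585.7 -29.1 301.8] rpy [-3.142e+00  1.000e-03  1.340e-01] shift [ 0.0006 -0.0011  0.0968] spin -0.0052 F [ 0.5  0.4 -0.7] w 48.904950971446105
```

View pics/pside.png

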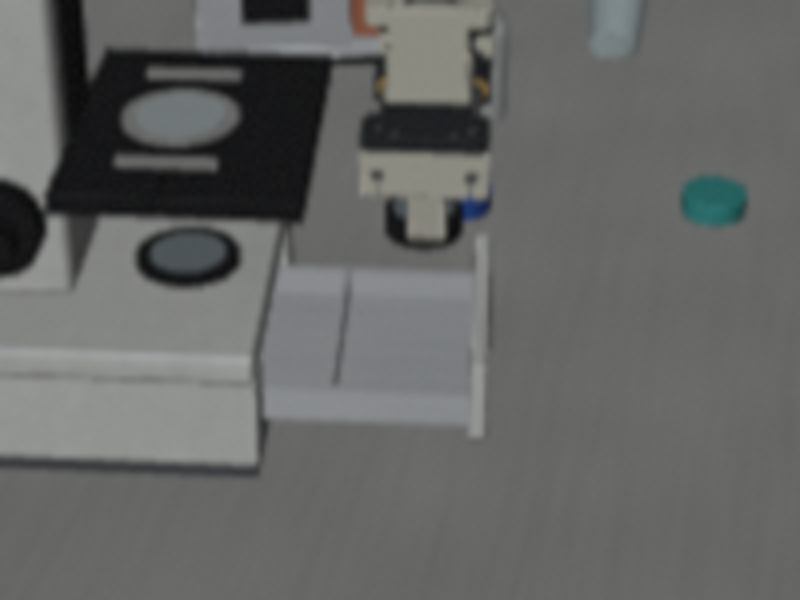

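The filter hangs at crop (425,222), over the front compartment between the divider (345) and the panel (480). The stage edge at (330,60)–(300,215) is clear of it. I lower it now.

```bash
python3 -m inch '[[0,0,0.025,0,0.2],[0,0,0.05,0,0.2],[0,0,0.07,0,0.2],[0,0,0.085,0,0.2],[0,0,0.09,0,0.2],[0,0,0.093,0,0.2],[0,0,0.093,0,0.2],[0,0,0.093,0,0.2]]'|grep -E "pos|width|force"
```

```text
tool_pos: [586.3, -28.5, 210.4]
contact_force: [-1.1, -0.8, -0.7]
grip_width: 49.1
finger_force: 30.0
```

```bash
python3 -m inch '[[0,0,0.0025,0,0.2],[0,0,0.0025,0,0.2],[0,0,0.0025,0,0.2]]'|grep -E "pos|width|force";python3 -m inch '[[0,0,0,0,0.6],[0,0,0,0,0.65],[0,0,0,0,0.7],[0,0,0,0,0.7],[0,0,0,0,0.7]]'|grep -E "pos|width|force"; python3 -m inch '[[0,0,-0.03,0,0.7],[0,0,-0.06,0,0.7],[0,0,-0.09,0,0.7],[0,0,-0.12,0,0.7],[0,0,-0.12,0,0.7]]'|grep -E "pos|width|force"; python3 -m inch '[[-0.04,0,0,0,0.7],[-0.08,0,0,0,0.4],[-0.12,0,0,0,0],[-0.15,0,0,0,0],[-0.15,0,0,0,0],[-0.15,0,0,0,0]]'; python3 v.py q side
```

```text
tool_pos: [586.2, -28.0, 207.7]
contact_force: [0.8, -0.3, -0.5]
grip_width: 49.1
finger_force: 30.0
tool_pos: [586.0, -27.9, 207.0]
contact_force: [-0.7, -0.0, -0.7]
grip_width: 64.0
finger_force: 0.0
tool_pos: [587.3, -28.1, 333.4]
contact_force: [1.1, -0.9, 0.7]
grip_width: 64.0
finger_force: 0.0
time: 7.6
tool_pos: [436.4, -48.3, 327.2]
tcp_rot: [3.141, -0.0, 0.135]
contact_force: [0.6, -0.3, 0.1]
grip_width: 35.5
finger_force: 0.0
```

View pics/qside.png

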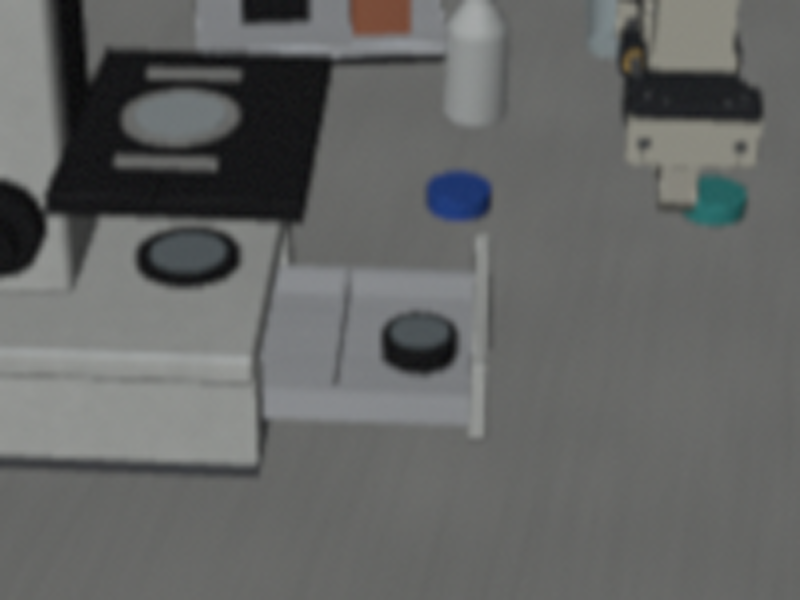

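The filter lies flat in the front compartment at crop (419,340), clear of the panel and divider, and the drawer hasn't moved. The moves only let me translate and spin, so I'll check in free space whether the reach limits allow a tilt.

```bash
python3 -m inch '[[0,0,-0.04,0,0],[0,0,-0.08,0,0],[0,0,-0.12,0,0],[0,0,-0.16,0,0],[0,0,-0.2,0,0],[0,0,-0.24,0,0],[0,0,-0.28,0,0],[0,0,-0.32,0,0]]'|grep -E "pos|rot";python3 -m inch '[[0,0,-0.04,0,0],[0,0,-0.08,0,0],[0,0,-0.12,0,0],[0,0,-0.16,0,0],[0,0,-0.2,0,0],[0,0,-0.24,0,0],[0,0,-0.28,0,0],[0,0,-0.32,0,0]]'|grep -E "pos|rot"; python3 -c "
from h import *
print(np.round(get_obs()['joint_positions'],3))"
```

```text
tool_pos: [437.9, -47.9, 649.2]
tcp_rot: [3.141, -0.001, 0.137]
tool_pos: [427.0, -47.3, 862.7]
tcp_rot: [3.133, -0.02, 0.136]
[-2.890e-01  4.220e-01  4.400e-02  2.000e-03  2.653e+00  1.147e+00]
```

```bash
python3 -m inch '[[0.1,0,-0.1,0,0],[0.2,0,-0.2,0,0],[0.3,0,-0.3,0,0],[0.3,0,-0.3,0,0],[0.3,0,-0.3,0,0],[0.3,0,-0.3,0,0]]'|grep -E "pos|rot";python3 -c "
from h import *
print(np.round(get_obs()['joint_positions'],3))";python3 -m inch '[[0,0,0,0,0],[0,0,0,0,0],[0,0,0,0,0]]'|grep -E "pos|rot"
```

```text
tool_pos: [422.0, -19.8, 867.9]
tcp_rot: [3.132, -0.033, 0.137]
[-0.23   0.414  0.036  0.007  2.657  1.211]
tool_pos: [422.3, -20.5, 867.7]
tcp_rot: [3.132, -0.033, 0.136]
```

```bash
python3 -m inch '[[0,0,0.04,0,0],[0,0,0.08,0,0],[0,0,0.12,0,0],[0,0,0.16,0,0],[0,0,0.2,0,0],[0,0,0.2,0,0]]'|grep -E "time|pos|rot"; python3 -c "
from h import *
print(np.round(get_obs()['joint_positions'],3))"
```

```text
time: 10.28
tool_pos: [427.9, -21.4, 685.3]
tcp_rot: [3.131, -0.035, 0.136]
[-0.23   0.093  1.096  0.003  1.916  1.206]
```

The tilt stays once it is reached at a limit, and its sign is right: the fingers lead towards the base. I'll repeat it to build the tilt up.

```bash
python3 -m inch '[[0,0,-0.04,0,0],[0,0,-0.08,0,0],[0,0,-0.12,0,0],[0,0,-0.16,0,0],[0,0,-0.2,0,0],[0,0,-0.4,0,0],[0,0,-0.4,0,0]]'|grep -E "pos|rot"; python3 -m inch '[[0,0,-0.3,0,0],[0,0,-0.3,0,0]]'|grep -E "pos|rot"; python3 -m inch '[[0,0,-0.3,0,0],[0,0,-0.3,0,0]]'|grep -E "pos|rot"; python3 -m inch '[[-0.3,0,-0.3,0,0],[-0.3,0,-0.3,0,0]]'|grep -E "pos|rot"; python3 -m inch '[[-0.3,0,-0.3,0,0],[-0.3,0,-0.3,0,0]]'|grep -E "time|pos|rot"; python3 -c "
from h import *
print(np.round(get_obs()['joint_positions'],3))"
```

```text
tool_pos: [408.0, -20.4, 876.8]
tcp_rot: [3.126, -0.053, 0.135]
tool_pos: [378.2, -15.5, 894.7]
tcp_rot: [3.109, -0.097, 0.137]
tool_pos: [352.5, -11.0, 908.6]
tcp_rot: [3.095, -0.133, 0.139]
tool_pos: [315.7, -12.9, 926.3]
tcp_rot: [3.067, -0.181, 0.142]
time: 11.53
tool_pos: [278.2, -12.7, 942.0]
tcp_rot: [3.036, -0.227, 0.146]
[-0.328  0.198  0.036  0.018  2.657  1.126]
```

```bash
cat > st.py <<'E'
from h import *
o=get_obs();r=R.from_euler("xyz",o["tcp_rot"]);z=r.apply([0,0,1]);y=r.apply([0,1,0]);p=np.array(o["tool_pos"])
print("t",round(o["time"],2),"tcp",p.round(1),"tip",(p+178*z).round(1),"tilt",round(np.hypot(z[0],z[1]),3),"head",round(np.arctan2(z[1],z[0]),3),"yaxis",y.round(3),"q",np.round(o["joint_positions"],2),"F",np.round(o["contact_force"],1))
E
python3 -m inch '[[-0.005,-0.035,0.03,0,0],[-0.01,-0.07,0.06,0,0],[-0.017,-0.105,0.1,0,0],[-0.024,-0.14,0.1,0,0],[-0.03,-0.17,0.1,0,0],[-0.036,-0.2,0.1,0,0],[-0.036,-0.2,0.1,0,0]]'>/dev/null; python3 st.py
```

```text
t 12.12 tcp [243.8 172.7 815. ] tip [285.3 160.5 642.4] tilt 0.243 head -0.286 yaxis [ 0.122 -0.988  0.099] q [ 0.43 -0.08  0.91 -0.19  2.12  1.76] F [1.4 0.4 0.7]
```

```bash
python3 -m inch '[[0,0,-0.04,0,0],[0,0,-0.08,0,0],[0,0,-0.12,0,0],[0,0,-0.16,0,0],[0,0,-0.3,0,0]]'>/dev/null; python3 st.py; python3 -m inch '[[-0.25,0.1,-0.3,0,0],[-0.25,0.1,-0.3,0,0]]' >/dev/null; python3 st.py; python3 -m inch '[[-0.25,0.1,-0.3,0,0],[-0.25,0.1,-0.3,0,0]]' >/dev/null; python3 st.py;python3 -m inch '[[-0.25,0.1,-0.3,0,0],[-0.25,0.1,-0.3,0,0]]' >/dev/null; python3 st.py
```

```text
t 12.53 tcp [210.8 181.1 939. ] tip [257.4 169.2 767.6] tilt 0.27 head -0.248 yaxis [ 0.122 -0.987  0.101] q [ 0.53  0.21  0.04 -0.42  2.66  1.57] F [-36.6 -22.3 -16.2]
t 12.7 tcp [165.7 170.  952.5] tip [221.6 157.8 784. ] tilt 0.321 head -0.214 yaxis [ 0.119 -0.987  0.11 ] q [ 0.62  0.16  0.04 -0.53  2.66  1.54] F [-2.   0.1  0.4]
t 12.87 tcp [109.5 154.7 965.2] tip [175.5 143.  800.3] tilt 0.377 head -0.175 yaxis [ 0.114 -0.987  0.116] q [ 0.78  0.11  0.04 -0.72  2.66  1.51] F [-1.1  0.7  0.4]
t 13.03 tcp [ 53.3 136.  973.3] tip [127.6 125.5 811.8] tilt 0.421 head -0.141 yaxis [ 0.117 -0.986  0.118] q [ 1.05  0.07  0.04 -1.    2.66  1.5 ] F [  3.7 -46.3   2.2]
```

```bash
python3 go.py 300 170 840 8
```

```text
t 13.0333 pos [ 53.3 136.  973.3] rpy [ 3.012 -0.416  0.171] shift [ 0.1737 -0.0203  0.2217] spin 0.0317 F [  3.7 -46.3   2.2] w 0.39127402895024493
```

```bash
python3 -m inch '[[0.025,0,0.03,0,0],[0.05,-0.005,0.06,0,0],[0.075,-0.01,0.09,0,0],[0.1,-0.012,0.12,0,0],[0.125,-0.015,0.15,0,0],[0.15,-0.02,0.18,0,0],[0.174,-0.02,0.222,0,0],[0.174,-0.02,0.222,0,0]]' >/dev/null; python3 -m inch '[[0,0,0,0,0],[0,0,0,0,0]]'>/dev/null; python3 st.py; python3 go.py 300 170 1100 8
```

```text
t 13.87 tcp [302.9 170.5 838.2] tip [376.5 158.9 676.5] tilt 0.418 head -0.157 yaxis [ 0.113 -0.986  0.122] q [ 0.38 -0.01  0.8  -0.23  1.97  1.68] F [ 0.2 -0.6  0. ]
t 13.8667 pos [302.9 170.5 838.2] rpy [ 3.008 -0.412  0.168] shift [ 0.1021  0.0322 -0.2389] spin 0.0282 F [ 0.2 -0.6  0. ] w 0.6041323915788513
```

```bash
python3 -m inch '[[0.012,0.004,-0.03,0,0],[0.024,0.008,-0.06,0,0],[0.036,0.012,-0.09,0,0],[0.06,0.02,-0.15,0,0]]'>/dev/null; python3 st.py; python3 -m inch '[[0.03,0.03,-0.3,0,0],[0.03,0.03,-0.3,0,0]]' >/dev/null; python3 st.py; python3 -m inch '[[0.03,0.03,-0.3,0,0],[0.03,0.03,-0.3,0,0]]' >/dev/null; python3 st.py
```

```text
t 14.2 tcp [290.1 165.3 936.8] tip [366.4 154.5 776.3] tilt 0.433 head -0.14 yaxis [ 0.115 -0.986  0.121] q [ 0.38  0.24  0.06 -0.33  2.42  1.51] F [1.5 0.8 1.4]
t 14.37 tcp [189.2  96.3 962.7] tip [248.4  90.4 794.9] tilt 0.334 head -0.099 yaxis [ 0.137 -0.987  0.083] q [ 0.16  0.11  0.04 -0.19  2.66  1.4 ] F [-1.2 -4.2  2.3]
t 14.53 tcp [152.   89.1 972. ] tip [219.3  82.8 807.4] tilt 0.38 head -0.094 yaxis [ 0.124 -0.988  0.089] q [ 0.17  0.06  0.04 -0.21  2.66  1.39] F [-0.8  0.3 -1.4]
```

```bash
python3 -m inch '[[-0.25,0.01,-0.3,0,0],[-0.25,0.01,-0.3,0,0]]' >/dev/null; python3 st.py; python3 -m inch '[[-0.25,0.01,-0.3,0,0],[-0.25,0.01,-0.3,0,0]]' >/dev/null; python3 st.py; python3 -m inch '[[-0.25,0.01,-0.3,0,0],[-0.25,0.01,-0.3,0,0]]' >/dev/null; python3 st.py
```

```text
t 14.7 tcp [103.1 100.6 976.8] tip [176.1  92.2 814.7] tilt 0.413 head -0.114 yaxis [ 0.116 -0.988  0.103] q [ 0.45  0.03  0.04 -0.5   2.66  1.4 ] F [-1.   0.9 -0.2]
t 14.87 tcp [ 65.2 103.8 978.7] tip [141.2  95.2 818. ] tilt 0.43 head -0.112 yaxis [ 0.119 -0.987  0.109] q [ 0.76  0.02  0.04 -0.78  2.66  1.41] F [ 0.   0.6 -1. ]
t 15.03 tcp [ 32.9  91.6 981.1] tip [112.1  86.4 821.8] tilt 0.446 head -0.065 yaxis [ 0.134 -0.986  0.099] q [ 1.    0.01  0.04 -1.    2.66  1.43] F [1.8 3.4 0.8]
```

Tilt is now 26.5°, heading within 0.2 rad of the scope's x axis. By the given sizes that leaves about 15 mm under the stage lip at home. Next I bring the arm down in front of the panel.

```bash
python3 go.py 230 40 780 8
```

```text
t 15.0333 pos [ 32.9  91.6 981.1] rpy [ 3.032 -0.45   0.183] shift [0.0785 0.0575 0.2692] spin 0.0437 F [1.8 3.4 0.8] w 0.47773833018674616
```

```bash
python3 -m inch '[[0.01,0.008,0.035,0,0],[0.02,0.015,0.07,0,0],[0.03,0.022,0.105,0,0],[0.04,0.03,0.14,0,0],[0.05,0.037,0.175,0,0],[0.06,0.045,0.21,0,0],[0.07,0.052,0.245,0,0],[0.078,0.057,0.269,0,0]]'>/dev/null; python3 -m inch '[[0,0,0,0,0],[0,0,0,0,0],[0,0,0,0,0],[0,0,0,0,0]]' >/dev/null; python3 st.py; python3 go.py 400 -37 480 8
```

```text
t 16.03 tcp [148.2  61.1 871.3] tip [228.5  54.8 712.6] tilt 0.453 head -0.079 yaxis [ 0.126 -0.987  0.103] q [-0.13 -0.34  0.9   0.03  2.11  1.31] F [-0.4  0.6 -0.1]
t 16.0333 pos [148.2  61.1 871.3] rpy [ 3.026 -0.456  0.178] shift [0.0344 0.0882 0.4661] spin 0.0387 F [-0.4  0.6 -0.1] w -0.14961965126221
```

```bash
python3 -m inch '[[0.002,0.005,0.03,0,0],[0.004,0.011,0.06,0,0],[0.006,0.017,0.09,0,0],[0.009,0.023,0.12,0,0],[0.011,0.028,0.15,0,0],[0.013,0.034,0.18,0,0],[0.015,0.04,0.21,0,0],[0.017,0.044,0.233,0,0]]'>/dev/null;  python3 -m inch '[[0.002,0.005,0.03,0,0],[0.004,0.011,0.06,0,0],[0.006,0.017,0.09,0,0],[0.009,0.023,0.12,0,0],[0.011,0.028,0.15,0,0],[0.013,0.034,0.18,0,0],[0.015,0.04,0.21,0,0],[0.017,0.044,0.233,0,0]]'>/dev/null; python3 -m inch '[[0,0,0,0,0],[0,0,0,0,0]]' >/dev/null; python3 st.py; python3 go.py 405 -37 188 8
```

```text
t 17.53 tcp [400.4 -36.9 476.7] tip [479.6 -43.1 317.4] tilt 0.447 head -0.078 yaxis [ 0.128 -0.987  0.102] q [-0.32 -0.06  1.84  0.14  0.91  1.04] F [-0.6  0.6 -0.4]
t 17.5333 pos [400.4 -36.9 476.7] rpy [ 3.028 -0.45   0.178] shift [-0.1214 -0.0287  0.2604] spin 0.0384 F [-0.6  0.6 -0.4] w 0.22025558565351158
```

```bash
python3 -m inch '[[-0.016,-0.004,0.035,0,0],[-0.032,-0.008,0.07,0,0],[-0.048,-0.011,0.105,0,0],[-0.064,-0.015,0.14,0,0],[-0.08,-0.019,0.175,0,0],[-0.1,-0.024,0.215,0,0],[-0.115,-0.027,0.245,0,0],[-0.121,-0.029,0.26,0,0]]'>/dev/null; python3 -m inch '[[0,0,0,0,0],[0,0,0,0,0]]' >/dev/null; python3 st.py; python3 v.py r side
```

```text
t 18.37 tcp [421.9 -58.3 242.5] tip [495.8 -58.9  80.6] tilt 0.416 head -0.008 yaxis [ 0.142 -0.988  0.068] q [-0.37  0.34  2.15  0.55  0.28  0.55] F [-0.7  0.8 -0.2]
```

View pics/rside.png

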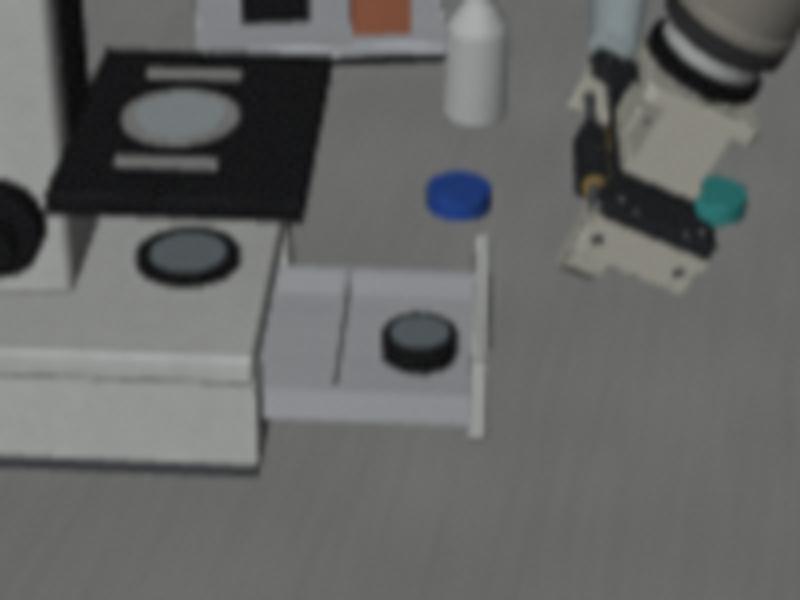

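The arm reached joint 5's lower limit and stopped with the tip at z 81. The gripper is at crop (640,270), well in front of the panel (480), and the filter and drawer haven't moved. Further out, joint 5 has more room, so I'll go forward first.

```bash
python3 go.py 454 -36 243 8
```

```text
t 18.4667 pos [421.1 -57.9 242.5] rpy [ 3.067 -0.422  0.174] shift [ 0.0333 -0.0169  0.0131] spin 0.0341 F [-0.   0.4  0.1] w 0.5110398196426598
```

```bash
python3 -m inch '[[0.016,-0.008,0.006,0,0],[0.033,-0.017,0.013,0,0],[0.033,-0.017,0.013,0,0],[0.033,-0.017,0.013,0,0]]'>/dev/null; python3 st.py; python3 go.py 454 -36 211 8
```

```text
t 18.8 tcp [453.5 -35.6 242.4] tip [527.2 -36.   80.4] tilt 0.414 head -0.006 yaxis [ 0.144 -0.987  0.068] q [-0.28  0.38  2.08  0.4   0.29  0.77] F [ 0.   0.4 -0.2]
t 18.8 pos [453.5 -35.6 242.4] rpy [ 3.067 -0.421  0.175] shift [-0.0124 -0.0017  0.0288] spin 0.0353 F [ 0.   0.4 -0.2] w 0.337073976076501
```

```bash
python3 -m inch '[[-0.004,-0.001,0.009,0,0],[-0.008,-0.001,0.018,0,0],[-0.008,-0.001,0.018,0,0]]'>/dev/null; python3 st.py
```

```text
t 19.05 tcp [457.2 -40.4 228.8] tip [528.5 -39.6  65.7] tilt 0.401 head 0.01 yaxis [ 0.144 -0.988  0.058] q [-0.29  0.41  2.08  0.44  0.28  0.72] F [-0.1  0.2 -0.2]
```

```bash
python3 -m inch '[[-0.005,-0.001,0.01,0,0],[-0.005,-0.001,0.012,0,0],[-0.005,-0.001,0.012,0,0]]'>/dev/null; python3 st.py; python3 go.py 519 -36 218 8
```

```text
t 19.3 tcp [461.1 -42.6 222.4] tip [531.3 -40.9  58.8] tilt 0.394 head 0.023 yaxis [ 0.146 -0.988  0.053] q [-0.3   0.43  2.07  0.46  0.28  0.7 ] F [-0.1  0.3  0.5]
t 19.3 pos [461.1 -42.6 222.4] rpy [ 3.084 -0.401  0.17 ] shift [0.0518 0.0018 0.0269] spin 0.0299 F [-0.1  0.3  0.5] w 0.4399889813708459
```

```bash
python3 -m inch '[[0.004,0,0.002,0,0],[0.01,0,0.005,0,0],[0.017,0,0.008,0,0],[0.024,0.001,0.012,0,0],[0.031,0.001,0.015,0,0],[0.038,0.001,0.019,0,0],[0.045,0.001,0.023,0,0],[0.05,0.001,0.026,0,0]]' >/dev/null; python3 st.py;python3 go.py 570 -31 214 8;  python3 v.py w side
```

```text
t 19.97 tcp [517.9 -34.9 218.6] tip [588.3 -33.3  55.2] tilt 0.396 head 0.023 yaxis [ 0.147 -0.988  0.054] q [-0.24  0.51  1.93  0.33  0.33  0.88] F [-1.4 -0.4  1.2]
t 19.9667 pos [517.9 -34.9 218.6] rpy [ 3.083 -0.403  0.171] shift [0.0461 0.0035 0.0249] spin 0.0312 F [-1.4 -0.4  1.2] w 0.40355166560090344
```

View pics/wside.png

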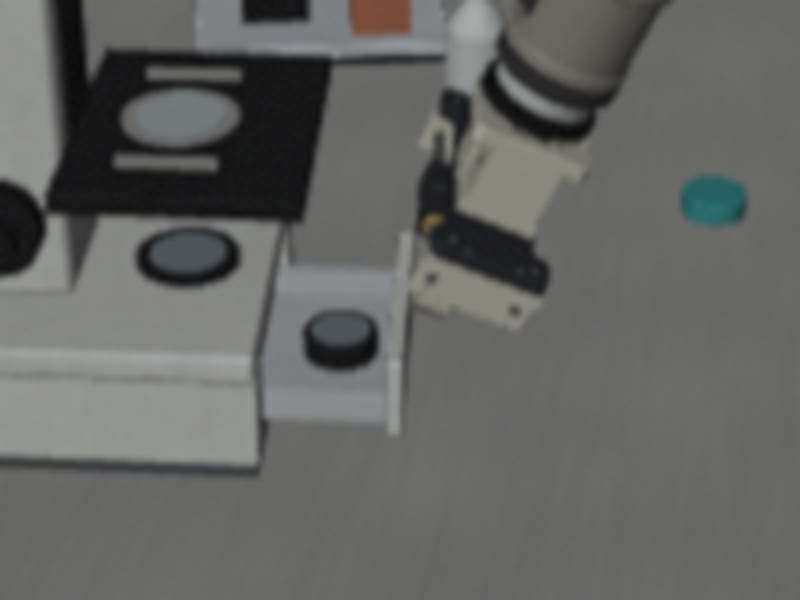

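The drawer is sliding in, with the panel now at crop (400,330). The filter moves with it, flat, and the gripper is well clear of the stage. I continue 30 mm, then back off and lower the tip.

```bash
python3 -m inch '[[0.005,0,0.002,0,0],[0.011,0.001,0.005,0,0],[0.018,0.001,0.008,0,0],[0.025,0.002,0.011,0,0],[0.028,0.002,0.012,0,0],[0.028,0.002,0.012,0,0]]' >/dev/null; python3 st.py; python3 -m inch '[[-0.004,0,-0.002,0,0],[-0.008,0,-0.003,0,0],[-0.012,0,0.007,0,0],[-0.016,0,0.016,0,0],[-0.018,0,0.021,0,0],[-0.018,0,0.021,0,0]]' >/dev/null; python3 st.py; python3 go.py 600 -25 192 8
```

```text
t 20.57 tcp [548.2 -32.6 218.8] tip [618.8 -31.1  55.4] tilt 0.396 head 0.022 yaxis [ 0.147 -0.988  0.054] q [-0.22  0.54  1.84  0.27  0.37  0.95] F [-0.7 -1.4  0.8]
t 21.07 tcp [538.5 -35.3 190.7] tip [608.3 -33.6  27. ] tilt 0.392 head 0.024 yaxis [ 0.147 -0.988  0.052] q [-0.23  0.58  1.89  0.35  0.3   0.87] F [ 0.5  0.9 -0.2]
t 21.0667 pos [538.5 -35.3 190.7] rpy [ 3.085 -0.4    0.17 ] shift [ 0.0579 -0.0011  0.0231] spin 0.0299 F [ 0.5  0.9 -0.2] w 0.6815820143652319
```

```bash
python3 -m inch '[[0.005,0,0.002,0,0],[0.011,0,0.004,0,0],[0.017,0,0.007,0,0],[0.023,0,0.009,0,0],[0.029,-0.001,0.0115,0,0],[0.035,-0.001,0.014,0,0],[0.039,-0.001,0.0155,0,0],[0.039,-0.001,0.0155,0,0]]' >/dev/null; python3 st.py; python3 v.py x side
```

```text
t 21.73 tcp [581.6 -27.8 193.6] tip [652.1 -26.2  30.2] tilt 0.396 head 0.023 yaxis [ 0.147 -0.988  0.054] q [-0.2   0.63  1.77  0.25  0.36  0.99] F [0.8 0.  0.5]
```

View pics/xside.png

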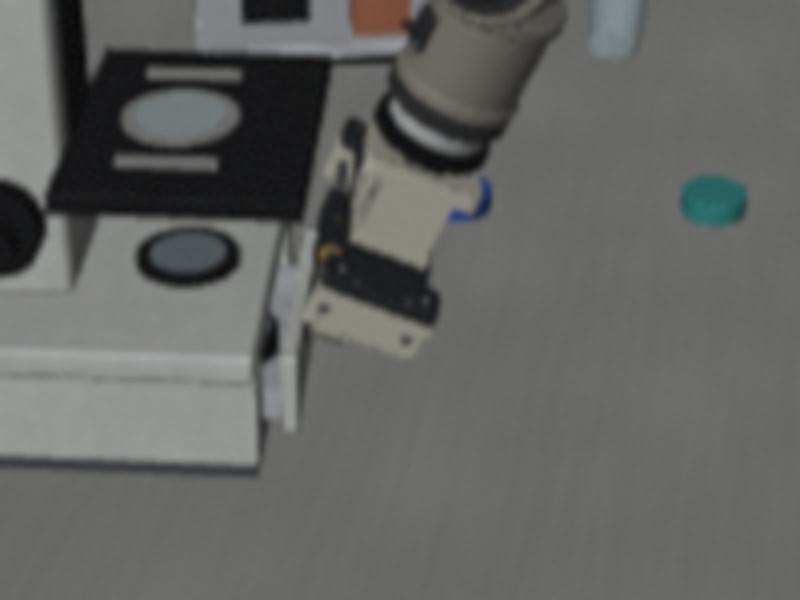

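The panel is at crop (298,320), about 15–20 mm from home. The gripper's near-lip side is at (335,200), short of the stage's front edge (300–330). I'll finish in small steps.

```bash
python3 -m inch '[[0.002,0,0.001,0,0],[0.0045,0,0.002,0,0],[0.0045,0,0.002,0,0]]' >/dev/null; python3 st.py; python3 -m inch '[[0.002,0,0.001,0,0],[0.0045,0,0.002,0,0],[0.0045,0,0.002,0,0]]' >/dev/null; python3 st.py;
```

```text
t 22.08 tcp [585.2 -27.2 193.2] tip [655.3 -25.5  29.6] tilt 0.394 head 0.024 yaxis [ 0.147 -0.988  0.053] q [-0.2   0.63  1.76  0.24  0.37  1.  ] F [-2.9  0.1  0.2]
t 22.33 tcp [590.6 -26.6 193.4] tip [661.1 -25.   30. ] tilt 0.396 head 0.022 yaxis [ 0.147 -0.988  0.054] q [-0.19  0.64  1.74  0.24  0.37  1.01] F [0.3 0.2 0.6]
```

```bash
python3 -m inch '[[0.001,0,0.0005,0,0],[0.0025,0,0.001,0,0],[0.0025,0,0.001,0,0]]' >/dev/null; python3 st.py; python3 v.py y side
```

```text
t 22.58 tcp [593.3 -26.1 193.3] tip [663.8 -24.5  29.9] tilt 0.396 head 0.023 yaxis [ 0.147 -0.988  0.054] q [-0.19  0.64  1.73  0.23  0.38  1.02] F [-0.2  0.3 -0.1]
```

View pics/yside.png

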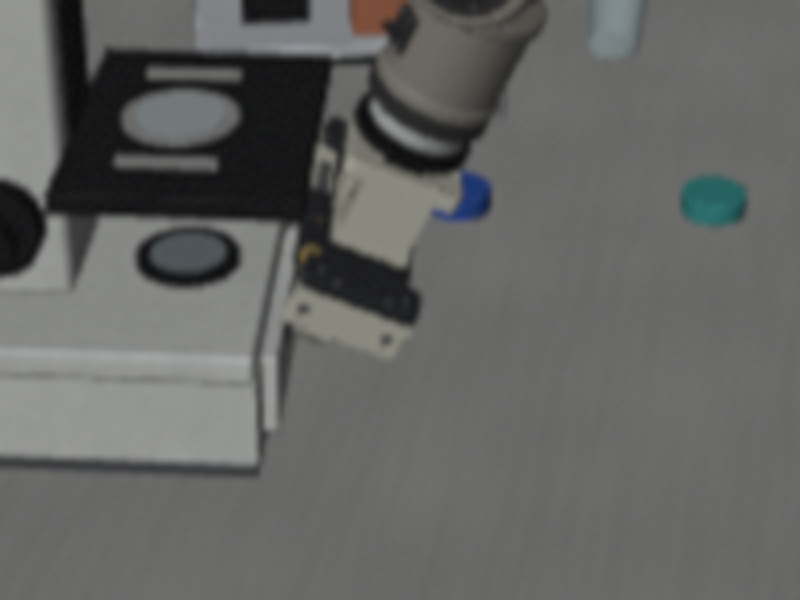

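The panel now sits against the base at crop (272,390). The push force rose to 3 N and then vanished, which is what passing the detent should look like. I back away and check by measurement.

```bash
python3 -m inch '[[-0.005,0,-0.002,0,0],[-0.02,0,-0.008,0,0],[-0.05,0,-0.02,0,0],[-0.08,0,-0.032,0,0],[-0.08,0,-0.06,0,0],[-0.08,0,-0.09,0,0],[-0.08,0,-0.12,0,0],[-0.08,0,-0.12,0,0]]' >/dev/null; python3 st.py; python3 - <<'E'
from h import *
np.set_printoptions(precision=1,suppress=True)
s=capture("side");t=capture("top")
c,sn=np.cos(np.radians(8)),np.sin(np.radians(8));X=np.array([c,sn,0])
for n,z in(("drawer_front",41),("stage_lip",175),("scope",0),("filter",23)):
    for nm,p in(("side",s),("top",t)):
        for r in tip_of(p,n)[:2]: q=onz(p,r["centre"],z);print(n,nm,round(r["conf"],2),np.array(r["centre"]),q,"along",round(q@X,1))
# image change of the panel since the last view
y=cv2.imread("pics/yside.png").astype(float);u=proj(s,np.array([600,-28,60.])).astype(int)
n=cv2.resize(s["color"][max(u[1]-75,0):u[1]+75,u[0]-100:u[0]+100,::-1],None,fx=4,fy=4,interpolation=cv2.INTER_CUBIC).astype(float)
for row in(380,400): print(row,"before",y[row,250:300:3,1].astype(int),"now",n[row,250:300:3,1].astype(int))
E
```

```text
t 23.35 tcp [472.2 -39.9 276.3] tip [543.5 -38.6 113.2] tilt 0.401 head 0.018 yaxis [ 0.146 -0.988  0.056] q [-0.28  0.34  1.99  0.29  0.43  0.89] F [1.4 0.2 1.3]
drawer_front side 0.62 [252.5 230.3] [667.4 -13.4  41. ] along 659.1
drawer_front top 0.87 [279.6 182.9] [676.9 -11.5  41. ] along 668.7
stage_lip side 0.61 [258.5 185.6] [649.3 -11.5 175. ] along 641.4
stage_lip top 0.7 [282.2 179.6] [656.2 -18.  175. ] along 647.3
scope side 0.91 [246.  241.9] [686.6 -16.3   0. ] along 677.7
scope top 0.88 [281.7 184.1] [682.2 -16.6   0. ] along 673.2
filter side 0.47 [291.8 199.5] [ 599.8 -226.4   23. ] along 562.5
filter side 0.45 [356.8 201.8] [ 410.6 -251.9   23. ] along 371.5
filter top 0.84 [400.5 289.3] [ 409.8 -296.    23. ] along 364.6
filter top 0.82 [383.  209.3] [ 606.3 -265.1   23. ] along 563.5
380 before [124 112  90  84 105 136 152 153 138 104  72  59  71  91 104 109 108] now [122 111  89  84 105 135 151 152 137 103  70  58  73  95 106 109 108]
400 before [149 142 107  83  96 134 151 154 141 110  81  78  96 104 108 108 108] now [148 141 106  82  96 133 150 152 140 109  79  77  96 104 107 107 108]
```

```bash
python3 -c "
from plant import *
print(close_job())"
```

```text
the job is handed in; nothing more can be done
None
```

The filter lies flat in the drawer's front compartment and the drawer is pushed home past its detent (panel measured about 11 mm ahead of the base's face, 10 expected). I saw no contact with the stage or the other things, and handed the job in at about 23.5 s; the verdict was not shown.

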